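# Shift the joss-paper sheeter's feed gearbox to the longest slips

## Robot

A 6-joint arm with a two-finger parallel gripper is mounted at the origin on the work surface. World frame = base frame: x ahead of the robot, y to its left, z up, the work surface at z = 0. Lengths are in m, angles in rad, forces in N, time in s.
With the tool pointing down it reaches from about 0.3 to 0.875 m from the base axis. Payload 6.4 kg.
Tool frame: the origin (TCP) lies midway between the tips of the shut fingers; the grasp point (between the pads) lies 19 mm behind it; z points along the fingers, y is the direction in which the jaws open and shut (so a half turn about z gives the same grasp; the last joint's range is limited). The gripper opens to 85 mm and grips with 20 to 120 N. Pads are 22 mm wide; open, the fingers measure 114 mm over their backs; the gripper's body (76 mm by 85 mm) begins 54 mm behind the grasp point. The pads swing forward as they close: fully open they stand 13 mm farther back than shut.
Start: joints at [-1.515, 0.181, 1.607, -0, 1.354, -0.206], TCP at [0.149, -0.555, 0.231] pointing down, gripper open.
Joint ranges: [-2.99, 2.99], [-0.89, 2.07], [0.3, 2.58], [-1.14, 4.28], [0, 2.63], [-3.12, 3.12]. Speed limits (rad/s): [2.57, 2.57, 3.01, 3.14, 3.14, 3.14].

## Interface

Orientations are given as a unit quaternion [w, x, y, z].
In Python, from bench import get_obs, camera, hand_in gives the robot as it stands.
- The arm moves only by the tool drive_tool, never from a script. Its argument "deltas" is a list of rows, each a list of 2 entries, a list of its own where there are three numbers: the shift along the world's x, y, z in m, then the turn about the world's z in rad. A call has 1 to 10 rows; each row shifts and turns the pose as measured when the row begins; what a row does not reach is not made up. A row lasts 1/10 s, in which the tool goes at most 50 mm and 8.59 degrees, less where a joint would pass 70% of its speed; a pose out of reach is approached as far as the arm can. A call is refused whole if a number of a shift passes 0.05 or a number of a turn 0.15, either way. A call with a gripper value outside its range is refused whole. "gripper" is the opening, from 0 (shut) to 1 (fully open), set as the call begins (left out, the last holds). The fingers move at their own pace and stop on an object; the grip force is fixed at half the most. Time passes only in rows, so rows that do not move let the fingers close. It gives the time, the measured TCP pose, the force and the opening at its end, in the units of the state.
- get_obs(): the state, without advancing time (a new reading comes with each control period).
- camera(name): name is "scene" or "top"; returns a dict with "frame" (384x512x3 uint8, red, green, blue), "fx", "fy", "cx", "cy" (pixels), "k1" (the pictures are not rectified: a ray, as slopes to the right and down, at radius r is drawn at 1 + k1 r^2 times it, then the intrinsics apply), "eye" and "attitude" of the camera in the world. Camera axes: x right, y down, z forward; pixel columns grow to the right and rows downward; lengths in m; the calibration is good to about 2 mm. A picture is of the moment at which its call begins. There is no depth.
- hand_in(): hands the job in, once; it reports no verdict.
The state is a dict: "time_s": time; "q": joint angles; "dq": joint speeds; "joint_efforts": joint torques, N m; "eef_pos": TCP position; "eef_rot": TCP orientation; "wrist_force": force on the tool from outside, world axes, zero at the start; "torque": the same for the moment, N m; "opening": opening from 0.0 (shut) to 1.0 (fully open).
Only numpy, scipy, OpenCV 4.12 (cv2) and the standard library are available. Lean on these libraries where they do the work, as an engineer would, in place of code of your own. Each camera call takes 0.05 s, during which the arm holds its last target.

## Task

The bench paper sheeter is to cut its longest slips. Push its red-knobbed feed change lever out of the left-hand column, across through neutral, and fully home in the H-gate slot with the longest yellow mark: the right-hand column, the end nearest you (left, right and near as seen from the robot's side of the machine). Only push it with the fingers, gently, without gripping or forcing it; leave the lamp, bell, paper bundle and incense pot standing where they are, and let go of the lever when it is in.

Things in the scene. Friction and masses are not known exactly. Their poses are not given: they have to be found in the camera images.
- feeder: the fixed sheeter, green. Origin on the bench (z = 0) below the lever pivot; x points to its far side, y to its left, z up, turned up to 0.3 rad. Gearbox round the origin 206 (x) by 176 mm (y), cover at 112 mm; motor behind it, x 100 to 253 mm, 115 mm high. Cutting unit at y 80 to 400 mm, 149 mm high, its paper roll (x 220 mm) 172 mm. Within 115 mm of the lever nothing fixed tops 124 mm
- gate_center (a point): centre of the H gate, on top of the aluminium gate plate (108 by 110 mm), 120 mm straight above feeder's origin. Columns along feeder's x, centred at y = +17 (left) and -17 mm (right), ends at x = +-33 mm; neutral cross slot along y at x = 0, 18 mm wide. Tongues between the columns 19 mm wide, corners rounded to 5 mm
- long_slot (a point): the wanted slot's home point: the lever stem's axis is here when home. On top of the gate plate, near end of the right-hand column, at x = -27, y = -18, z = 120 mm from feeder's origin. Yellow marks lie beyond the slot ends: far left 8 mm long, near left 16, far right 24, near right 32 mm (the longest, wanted)
- knob (a point): centre of the red ball knob, 38 mm across, atop the lever (10 mm steel stem), 150 mm from the pivot, which is 60 mm above feeder's origin. With joints a (across) and b (shift) it lies in feeder's frame at x = 0.150 sin b, y = -0.150 sin a cos b, z = 0.060 + 0.150 cos a cos b (m)
- across (a joint): sideways lean of the lever, rad: 0 upright, positive to the right (feeder's -y), stops at -0.295 (left column) and +0.295 (right column). Passes from column to column only with shift within about 0.07 of 0; rounded corners lead it in from about 0.1. Starts in the left column, -0.29 to -0.265. Friction as for shift
- shift (a joint): near-far lean of the lever, rad: 0 neutral, positive to the far side (feeder's +x), stops at +0.405 (home in a far slot) and -0.405 (home in a near slot). Starts anywhere from -0.39 to 0.39. Both joints have friction only, about 2 N at the knob, no springs: the lever stays where it is left
- lamp: red glass votive lamp with gilt foot and lid, 70 mm across, 108 mm high, 0.35 kg, loose on the bench to the right of the gearbox; origin at the centre of its foot. Leave alone
- bell: brass hand bell standing on its mouth, 72 mm across, 130 mm high, 0.4 kg, loose on the bench on the near side of the gearbox; origin at the centre of its mouth. Leave alone
- bundle: banded bundle of joss paper, purple top and gold sides, 140 by 100 by 50 mm, 0.55 kg, loose on the bench at the near right; origin at the centre of its underside. Leave alone
- incense: red pot of incense sticks, 72 mm across, pot 140 mm and sticks up to 220 mm high, 0.45 kg, loose on the bench at the far right of the gearbox; origin at the centre of its foot. Leave alone

How it is judged:
On the way:
1. the lever has crossed in neutral to the right-hand column (value of joint across above 0.2 rad and value of joint shift between -0.25 and 0.25 rad), for 0.04 s.
At the end, for the whole second after the job is handed in: The lever stands at rest, fully home in the near right slot (across over 0.22 rad, shift under -0.355 rad, 0.05 rad or about 7 mm at the knob short of its stop at most); lamp, bell, bundle and incense pot stand upright within 15 mm of where they were (value of joint across above 0.22 rad and value of joint shift below -0.355 rad and velocity of joint shift between -0.05 and 0.05 rad/s and distance of each of lamp, bell, bundle, incense from where it was at the start of the episode below 0.015 m and angle between each of lamp, bell, incense's own z axis and vertical below 0.2 rad); the robot touches nothing.
It fails at once if the fingers grip or force the lever, or press on the machine, with more than 35 N (contact force between the fingers and feeder above 35 N).
It fails at once if a bystander is shifted by more than 15 mm, lifted or carried (distance of any of lamp, bell, bundle, incense from where it was at the start of the episode above 0.015 m).
It fails at once if a bystander is tipped (angle between any of lamp, bell, incense's own z axis and vertical above 0.35 rad).
It also fails if it takes over 53 s, if anything falls off the work surface, if the arm or the gripper's body presses on something with over 40 N, if the wrist force passes 120 N, or if a joint passes its speed limit or range.

## Working session

There is one attempt and no reset: what is moved stays moved. The work goes in short steps, Python scripts to look and compute and a tool call to move; the robot and the scene stay as the last step left them, time stands still between calls to the robot, and variables do not carry over. Pictures are saved under pics/ and viewed, and the job is handed in when it is done.

Besides the shell and the picture viewer there is one more tool, called after "Call:" as a command line: name --argument value ..., lists and objects as JSON in quotes. drive_tool: Moves the arm, as the interface text tells. Its arguments: {"type":"object","properties":{"deltas":{"type":"array","items":{"type":"array"}},"gripper":{"type":"number"}},"required":["deltas"]}

```bash
mkdir -p pics; ls; python3 - <<'E'
from bench import *
import cv2,numpy as np
o=get_obs(); print(o)
for n in("scene","top"):
    c=camera(n); cv2.imwrite(f"pics/{n}0.png",c["frame"][:,:,::-1]); np.save(f"pics/{n}0.npy",c["frame"])
    print(n,{k:v for k,v in c.items() if k!="frame"})
E
```

```text
pics
{'time_s': 0.0, 'q': array([-1.51530214e+00,  1.81496489e-01,  1.60802186e+00,  2.53700842e-06,
        1.35383400e+00, -2.06306529e-01]), 'dq': array([-0.00048347, -0.00028802, -0.00043624, -0.00069801,  0.00057183,
       -0.00043953]), 'joint_efforts': array([-9.09700339e-04, -4.44868791e+01, -3.51334512e+01, -3.70781918e-04,
        9.18613106e-03, -8.83210816e-06]), 'eef_pos': array([ 0.14880366, -0.55482561,  0.23040253]), 'eef_rot': array([-8.77254752e-04,  9.91444427e-01,  1.30526529e-01,  6.75181398e-05]), 'wrist_force': array([ 0.44390528, -0.06540508,  0.05956125]), 'torque': array([ 0.01338407, -0.0367377 , -0.00353308]), 'opening': 1.0022943540942506}
scene {'fx': 434.1772658520642, 'fy': 434.1772658520642, 'cx': 253.55830457750457, 'cy': 196.51061366640678, 'k1': -0.10955793684769773, 'eye': array([1.06176048, 0.49523697, 0.74917249]), 'attitude': array([-0.15461829,  0.29992461,  0.84933646, -0.40591377])}
top {'fx': 426.2697344658551, 'fy': 426.2697344658551, 'cx': 254.96029635073134, 'cy': 195.5193034692266, 'k1': -0.07733147492769495, 'eye': array([ 0.36199488, -0.11861191,  1.05192252]), 'attitude': array([-0.07007334,  0.70639624, -0.70204341,  0.05682549])}
```

View pics/scene0.png

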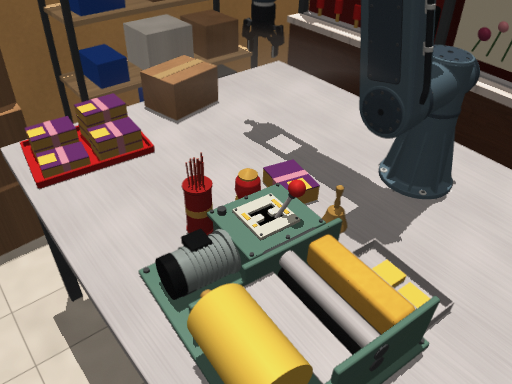

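View pics/top0.png

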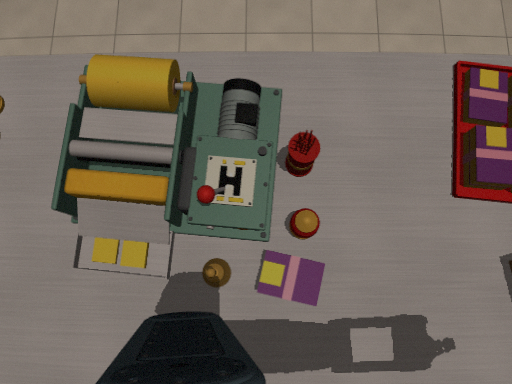

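The scene view shows the red knob at about (297,187), leaning over the white gate plate. The top view shows it at about (206,194), over the near-left corner of the plate, whose centre is near (231,181). The bell is at (216,272), the lamp (305,223), the bundle (291,277) and the pot (302,150). Next I'll measure these positions.

```bash
cat > h.py <<'E'
from bench import *
import cv2,numpy as np
from scipy.spatial.transform import Rotation as R
def cam(n,save=None):
    c=camera(n)
    if save: cv2.imwrite(f"pics/{save}.png",c["frame"][:,:,::-1])
    return c
def ray(c,uv):
    K=np.array([[c["fx"],0,c["cx"]],[0,c["fy"],c["cy"]],[0,0,1]])
    p=cv2.undistortPoints(np.array([[uv]],float),K,np.array([c["k1"],0,0,0,0.]))[0,0]
    w,x,y,z=c["attitude"]; d=R.from_quat([x,y,z,w]).apply([p[0],p[1],1]); return d/np.linalg.norm(d)
def plane(c,uv,z):
    d=ray(c,uv); e=c["eye"]; return e+d*(z-e[2])/d[2]
def tri(c1,u1,c2,u2):
    d1,d2=ray(c1,u1),ray(c2,u2); e1,e2=c1["eye"],c2["eye"]
    s=np.linalg.lstsq(np.c_[d1,-d2],e2-e1,rcond=None)[0]
    a,b=e1+s[0]*d1,e2+s[1]*d2; return (a+b)/2,np.linalg.norm(a-b)
def proj(c,P):
    w,x,y,z=c["attitude"]; p=R.from_quat([x,y,z,w]).inv().apply(P-c["eye"]); s=p[:2]/p[2]
    s=s*(1+c["k1"]*(s@s)); return np.array([c["fx"]*s[0]+c["cx"],c["fy"]*s[1]+c["cy"]])
def knob_uv(c,win):
    f=c["frame"]; h=cv2.cvtColor(f,cv2.COLOR_RGB2HSV)
    m=(((h[...,0]<6)|(h[...,0]>174))&(h[...,1]>150)&(h[...,2]>80)).astype(np.uint8)
    M=np.zeros_like(m); x0,y0,x1,y1=win; M[y0:y1,x0:x1]=m[y0:y1,x0:x1]
    cs,_=cv2.findContours(M,cv2.RETR_EXTERNAL,cv2.CHAIN_APPROX_NONE)
    k=max(cs,key=cv2.contourArea); (u,v),r=cv2.minEnclosingCircle(k); return (u,v),r,cv2.contourArea(k)
E
python3 - <<'E'
from h import *
t=cam("top");s=cam("scene")
kt=knob_uv(t,(180,170,250,215)); ks=knob_uv(s,(270,160,330,215)); print(kt,ks)
K,g=tri(t,kt[0],s,ks[0]); print("knob",K,g)
f=t["frame"]; h=cv2.cvtColor(f,cv2.COLOR_RGB2HSV)
m=((h[...,1]<60)&(h[...,2]>150)).astype(np.uint8); M=np.zeros_like(m); M[145:215,195:265]=m[145:215,195:265]
cs,_=cv2.findContours(M,cv2.RETR_EXTERNAL,cv2.CHAIN_APPROX_NONE); k=max(cs,key=cv2.contourArea)
P=np.array([plane(t,p[0],0.12)[:2] for p in k.astype(float)])
r=cv2.minAreaRect((P*1000).astype(np.float32)); print("rect",r); print(cv2.boxPoints(r))
cv2.imwrite("pics/crop_t.png",cv2.resize(f[130:300,170:340,::-1],None,fx=3.5,fy=3.5,interpolation=cv2.INTER_CUBIC))
cv2.imwrite("pics/crop_s.png",cv2.resize(s["frame"][140:290,170:370,::-1],None,fx=4,fy=4,interpolation=cv2.INTER_CUBIC))
for n,uv,z in(("bell",(214,270),.13),("lamp",(307,221),.108),("pot",(302,148),.14)):
    print(n,plane(t,uv,z))
for uv in((265,251),(324,264),(318,304),(257,288)): print("bundle",plane(t,uv,.05))
E
```

```text
((205.5, 193.5), 8.746527671813965, 207.0) ((296.5, 187.5), 8.631438255310059, 184.5)
knob [ 0.52161416 -0.00123089  0.1968499 ] 0.0017021643816115522
rect ((566.0742797851562, -43.78961944580078), (106.797607421875, 106.08905792236328), 85.04454803466797)
[[ 508.6154    -92.406784]
 [ 614.30786  -101.57088 ]
 [ 623.5332      4.827545]
 [ 517.8407     13.991638]]
bell [ 0.36697653 -0.01416476  0.13      ]
lamp [ 0.47633921 -0.21643694  0.108     ]
pot [ 0.63528722 -0.20438228  0.14      ]
bundle [ 0.4123435  -0.12353337  0.05      ]
bundle [ 0.38294795 -0.2607818   0.05      ]
bundle [ 0.29185369 -0.24556993  0.05      ]
bundle [ 0.32718566 -0.10544489  0.05      ]
```

View pics/crop_t.png

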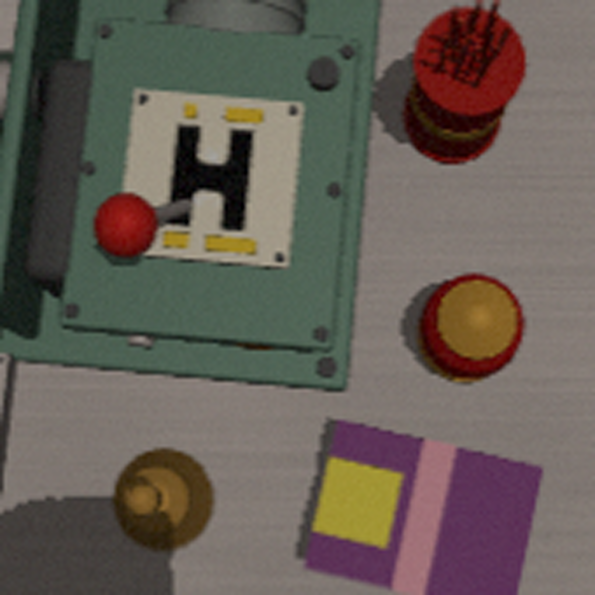

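View pics/crop_s.png

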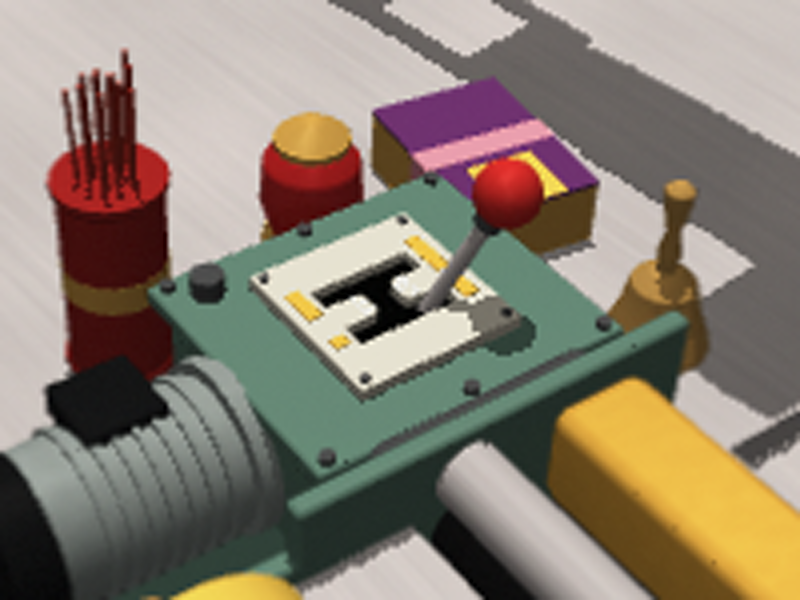

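Measurements:
- **Gate:** the centre is about (0.566, -0.044), with yaw about -0.087. The plate measures 107 x 106 mm against a true 108 x 110.
- **Knob:** it is at (0.5216, -0.0012, 0.197), or (-0.048, +0.039) in the feeder frame. That gives across of about -0.275 and shift of about -0.326. The model predicts z = 0.1967, which matches.

I'll shut the fingers, align the wrist to the feeder and travel to the near side of the knob.

Call:
drive_tool --deltas '[[[0,0,0.02],-0.116],[[0,0,0.02],-0.116],[[0.024,0.042,0],-0.117],[[0.024,0.042,0],0],[[0.024,0.042,0],0],[[0.024,0.042,0],0],[[0.024,0.042,0],0],[[0.024,0.042,0],0],[[0.024,0.042,0],0],[[0.024,0.042,0],0]]' --gripper 0

```text
time_s: 1.2
eef_pos: [0.3411, -0.2104, 0.2692]
eef_rot: [-0.001, 0.998, -0.057, 0.002]
wrist_force: [0.5, -0.3, 0.5]
opening: -0.003
```

Call:
drive_tool --deltas '[[[0.024,0.042,0],0.027],[[0.024,0.042,0],0],[[0.024,0.042,0],0],[[0.024,0.042,0],0],[[0.024,0.04,0],0],[[0,0,0],0]]'

```text
time_s: 1.8
eef_pos: [0.4646, 0.0116, 0.2703]
eef_rot: [-0.001, 0.999, -0.04, 0.004]
wrist_force: [-0.5, 0.0, 0.2]
opening: -0.001
```

Call:
drive_tool --deltas '[[[0.005,-0.008,-0.03],0],[[0,0,-0.03],0],[[0,0,-0.022],0],[[0,0,0],0]]'

```text
time_s: 2.2
eef_pos: [0.4698, 0.0049, 0.1865]
eef_rot: [-0.001, 0.999, -0.037, 0.005]
wrist_force: [-0.2, -0.6, 0.2]
opening: 0.003
```

```bash
python3 - <<'E'
from h import *
s=cam("scene"); t=cam("top","top1")
cv2.imwrite("pics/s1.png",cv2.resize(s["frame"][120:290,220:400,::-1],None,fx=3.4,fy=3.4))
o=get_obs(); print(o["eef_pos"])
E
```

```text
[0.47189359 0.00437188 0.18966299]
```

View pics/s1.png

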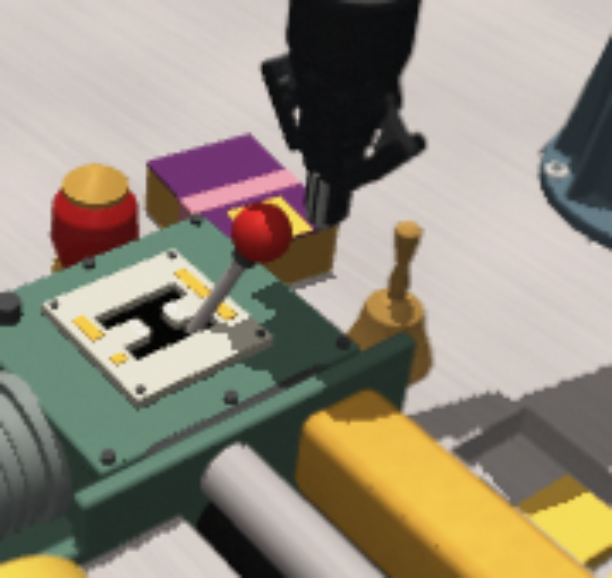

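View pics/top1.png

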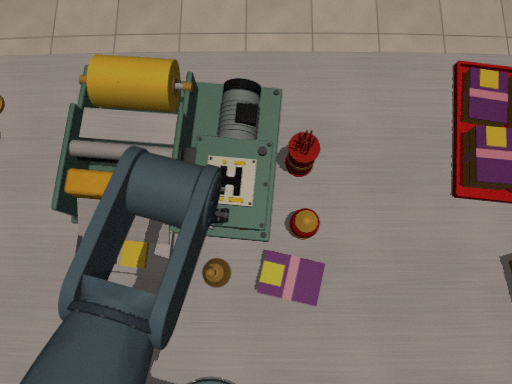

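The fingers stand clear on the near side of the knob, which is at (262,233) in the crop. Now I'll push it towards the far side along the feeder's x, in gentle steps.

Call:
drive_tool --deltas '[[[0.01,-0.001,-0.002],0],[[0.008,-0.001,0],0],[[0.007,-0.001,0],0],[[0.007,-0.001,0],0],[[0.007,-0.001,0],0],[[0.007,0,0],0],[[0.006,-0.001,0],0]]'

```text
time_s: 3.0
eef_pos: [0.5299, -0.003, 0.193]
eef_rot: [0.0, 0.999, -0.037, 0.01]
wrist_force: [-2.8, 0.6, 1.0]
opening: -0.002
```

```bash
cat >> h.py <<'E'
C=np.array([.566,-.0438]);YAW=-.0866
def tof(p):
    c,s=np.cos(YAW),np.sin(YAW);d=np.asarray(p)[:2]-C;return np.array([c*d[0]+s*d[1],-s*d[0]+c*d[1]])
def tow(x,y):
    c,s=np.cos(YAW),np.sin(YAW);return C+[c*x-s*y,s*x+c*y]
def scene_knob(s,uv):
    # intersect ray with 150mm sphere about pivot
    d=ray(s,uv);e=s["eye"]-np.array([*C,.06]);b=d@e;q=e@e-.0225
    D=b*b-q; l=-b-np.sqrt(max(D,0)); p=s["eye"]+l*d; f=tof(p); sb=f[0]/.15;B=np.arcsin(sb); return p,f,B,np.arcsin(-f[1]/.15/np.cos(B)),D
E
python3 - <<'E'
from h import *
s=cam("scene"); k=knob_uv(s,(240,150,330,230)); print(k)
print(scene_knob(s,k[0])); o=get_obs(); print(o["eef_pos"],tof(o["eef_pos"]),o["wrist_force"])
cv2.imwrite("pics/s2.png",cv2.resize(s["frame"][120:290,220:400,::-1],None,fx=3.4,fy=3.4))
E
```

```text
((249.5, 186.5), 12.747649192810059, 208.0)
(array([ 0.60433024, -0.05790772,  0.20433213]), array([ 0.03940681, -0.01073961]), np.float64(0.2658319000046108), np.float64(0.07427209815452564), np.float64(0.009616085954509801))
[ 0.53066883 -0.00328094  0.19307697] [-0.03870333  0.03731136] [-1.81242927  1.74468815  0.43887232]
```

View pics/s2.png

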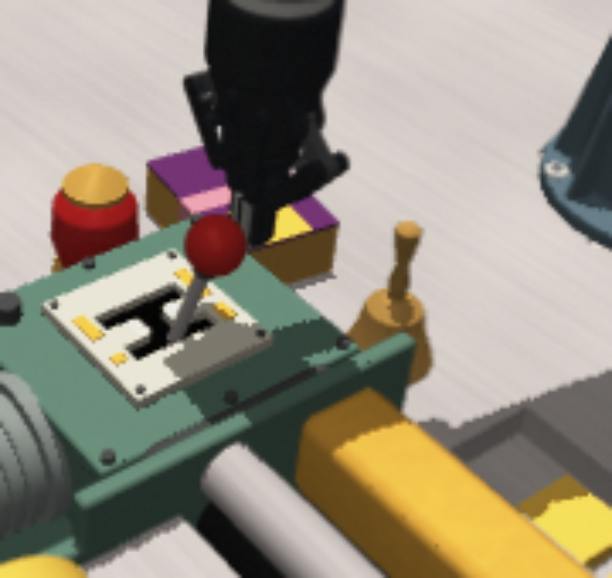

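The knob has followed to crop (215,244), which is full-frame (283,192). My colour search picked up the lamp instead, so I'll narrow the window.

```bash
python3 - <<'E'
from h import *
s=cam("scene"); k=knob_uv(s,(264,170,330,230)); print(k)
p,f,b,a,D=scene_knob(s,k[0]); print(p,f,"shift",b,"across",a)
print(proj(s,np.array([*tow(0,.0407),.2043])),proj(s,np.array([*tow(-.009,.0407),.204])))
E
```

```text
((282.174560546875, 191.65975952148438), 8.850165367126465, 208.0)
[ 0.56254322 -0.00311593  0.20433592] [-0.00696267  0.04023263] shift -0.046434463544373764 across -0.2718427152449298
[279.60527106 192.93387365] [283.09136861 191.57370253]
```

Call:
drive_tool --deltas '[[[0.003,0,-0.003],0],[[0.003,0,-0.002],0],[[0,0,0],0]]'

```text
time_s: 3.4
eef_pos: [0.5363, -0.0033, 0.1871]
eef_rot: [0.001, 0.999, -0.037, 0.01]
wrist_force: [-2.2, -0.3, 0.3]
opening: -0.0
```

```bash
python3 - <<'E'
from h import *
s=cam("scene"); k=knob_uv(s,(264,170,330,230)); print(k)
p,f,b,a,D=scene_knob(s,k[0]); print(p,f,"shift",b,"across",a)
o=get_obs(); print(o["eef_pos"],tof(o["eef_pos"]),o["wrist_force"])
print("target left of knob", tow(0,.0407+.019+.0145+.02))
E
```

```text
((280.1410217285156, 192.7179412841797), 8.91403865814209, 205.0)
[ 0.56821613 -0.00306612  0.20434625] [-0.00131532  0.04077291] shift -0.00876893040497685 across -0.27529399620134903
[ 0.53617955 -0.003271    0.18717356] [-0.03321413  0.0377979 ] [-1.51637537 -0.79928482  1.02340646]
target left of knob [0.57414753 0.05004699]
```

Shift is now about -0.01, so the lever is in neutral. I'll back off, go up and over, and come down on the left of the knob.

Call:
drive_tool --deltas '[[[-0.015,0.001,0],0],[[-0.003,0,0.03],0],[[0,0.015,0.035],0],[[0.01,0.03,0.005],0],[[0.03,0.015,0],0],[[0.015,0,0],0],[[0,0,0],0]]'

```text
time_s: 4.15
eef_pos: [0.5757, 0.0594, 0.2609]
eef_rot: [0.001, 0.999, -0.038, 0.014]
wrist_force: [0.2, 0.8, -0.2]
opening: -0.002
```

Call:
drive_tool --deltas '[[[0,0,-0.03],0],[[0,0,-0.03],0],[[0,0,-0.013],0],[[0,0,0],0]]'

```text
time_s: 4.55
eef_pos: [0.5754, 0.0589, 0.187]
eef_rot: [0.001, 0.999, -0.039, 0.016]
wrist_force: [-0.7, -0.3, 0.3]
opening: -0.003
```

```bash
python3 - <<'E'
from h import *
s=cam("scene"); 
cv2.imwrite("pics/s3.png",cv2.resize(s["frame"][120:290,220:400,::-1],None,fx=3.4,fy=3.4))
o=get_obs(); print(o["eef_pos"],tof(o["eef_pos"]),o["wrist_force"])
E
```

```text
[0.57589717 0.05883867 0.18804994] [0.00098268 0.10311006] [ 0.295375    0.40666284 -0.37986443]
```

View pics/s3.png

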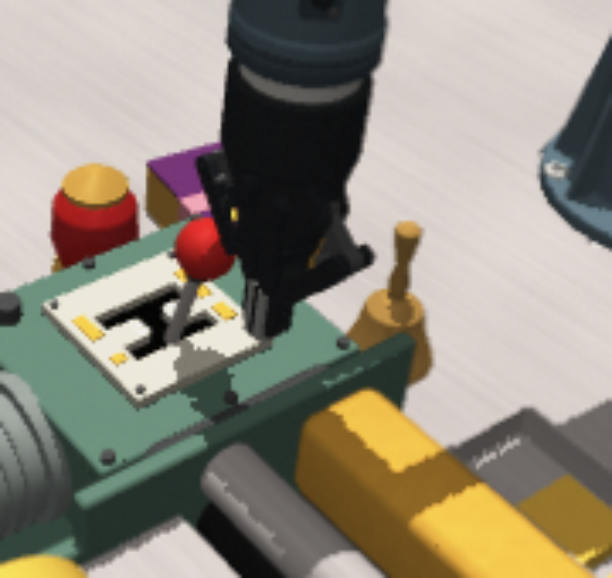

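The fingers are on the left of the knob, which is at crop (205,248), with no contact yet. Now I'll push right across the neutral slot.

Call:
drive_tool --deltas '[[[-0.001,-0.012,0.003],0],[[-0.001,-0.01,0.001],0],[[-0.001,-0.008,0],0],[[-0.001,-0.007,0],0],[[0,-0.007,0],0],[[-0.001,-0.007,0],0],[[-0.001,-0.007,0],0],[[0,-0.007,0],0]]'

```text
time_s: 5.4
eef_pos: [0.5743, -0.0107, 0.2022]
eef_rot: [-0.0, 0.999, -0.038, 0.025]
wrist_force: [-0.5, 3.1, 3.7]
opening: -0.002
```

```bash
python3 - <<'E'
from h import *
s=cam("scene"); t=cam("top"); k=knob_uv(s,(264,170,330,230)); print(k)
p,f,b,a,D=scene_knob(s,k[0]); print(p,f,"shift",b,"across",a)
o=get_obs(); print(o["eef_pos"],tof(o["eef_pos"]),o["wrist_force"])
cv2.imwrite("pics/s4.png",cv2.resize(s["frame"][120:290,220:400,::-1],None,fx=3.4,fy=3.4))
E
```

```text
((266.0, 181.10714721679688), 7.1772541999816895, 55.5)
[ 0.57011217 -0.04547828  0.20993423] [ 0.00424192 -0.00131632] shift 0.028283219500073762 across 0.008779103864943289
[ 0.57400807 -0.0114318   0.20164776] [0.00517848 0.03293953] [0.31104694 0.96780471 1.05663109]
```

View pics/s4.png

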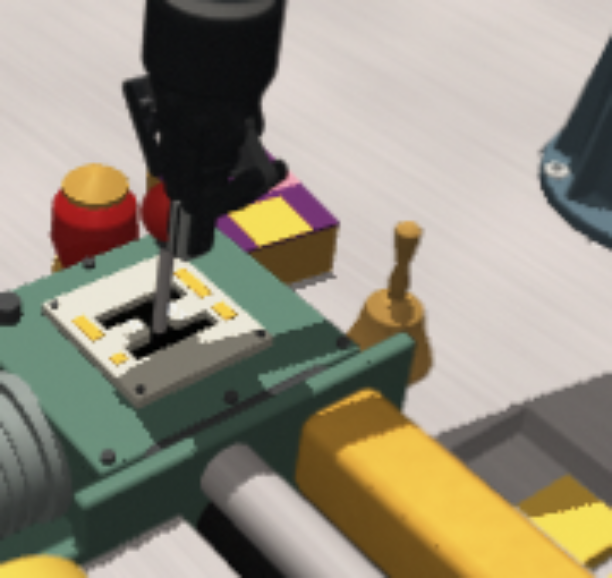

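The lever is upright in mid-crossing: the stem is in the cross slot and the knob is partly hidden behind the fingers. The TCP has drifted up to z = 0.202, so I'll bring it down as I continue right.

Call:
drive_tool --deltas '[[[-0.002,-0.004,-0.005],0],[[-0.001,-0.006,-0.004],0],[[-0.001,-0.006,-0.002],0],[[-0.001,-0.006,-0.001],0],[[-0.001,-0.005,-0.001],0]]'

```text
time_s: 6.0
eef_pos: [0.5667, -0.0398, 0.1858]
eef_rot: [0.0, 0.999, -0.038, 0.023]
wrist_force: [1.1, 2.2, 1.8]
opening: -0.0
```

```bash
python3 - <<'E'
from h import *
s=cam("scene"); t=cam("top","top5"); 
o=get_obs(); print(o["eef_pos"],tof(o["eef_pos"]),o["wrist_force"])
for a in(.1,.2,.29):
  y=-.15*np.sin(a); print(a,proj(s,np.array([*tow(0,y),.06+.15*np.cos(a)])))
cv2.imwrite("pics/s5.png",cv2.resize(s["frame"][120:290,200:380,::-1],None,fx=3.4,fy=3.4))
E
```

```text
[ 0.56642207 -0.04025323  0.18557145] [0.00011372 0.00356998] [0.65557448 0.39977603 0.5814983 ]
0.1 [263.84321732 177.4948079 ]
0.2 [259.78429843 174.92169609]
0.29 [256.26423039 173.18740832]
```

View pics/s5.png

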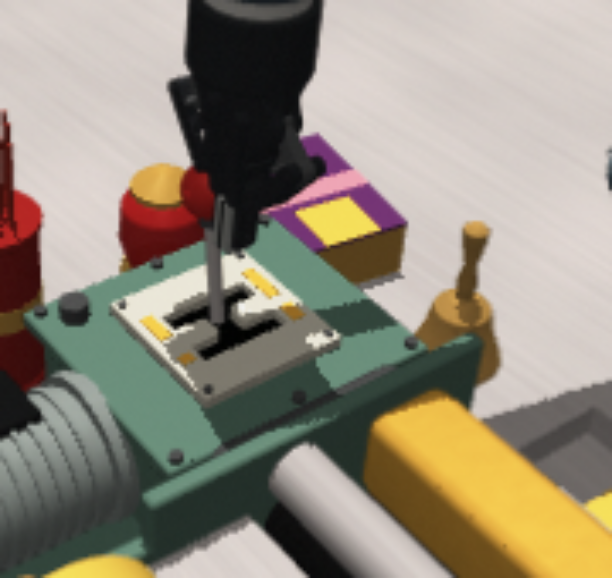

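View pics/top5.png

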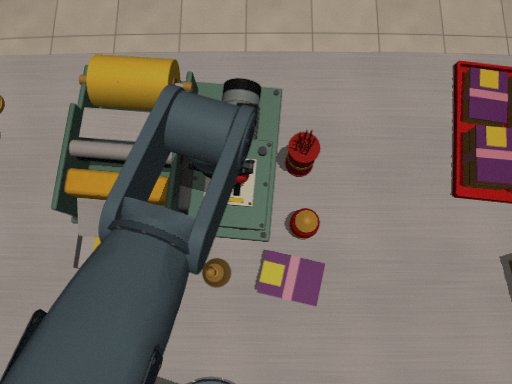

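By eye the knob is at full-frame (259,175), so across is about 0.2, and it matches TCP y minus the contact offset. A little more, in small steps, to reach the right-hand column.

Call:
drive_tool --deltas '[[[0,-0.004,0.001],0],[[0,-0.004,0.001],0],[[0,-0.003,0],0]]'

```text
time_s: 6.4
eef_pos: [0.5652, -0.0512, 0.1864]
eef_rot: [-0.0, 0.999, -0.039, 0.021]
wrist_force: [-0.2, 1.9, -1.0]
opening: 0.002
```

```bash
python3 - <<'E'
from h import *
s=cam("scene"); t=cam("top")
o=get_obs(); print(o["eef_pos"],tof(o["eef_pos"]),o["wrist_force"])
cv2.imwrite("pics/s6.png",cv2.resize(s["frame"][140:240,220:320,::-1],None,fx=6,fy=6))
cv2.imwrite("pics/t6.png",cv2.resize(t["frame"][140:240,190:290,::-1],None,fx=6,fy=6))
E
```

```text
[ 0.56529785 -0.05156262  0.18645163] [-2.81198034e-05 -7.79426253e-03] [-0.31954564  0.80832767  0.04449597]
```

View pics/s6.png

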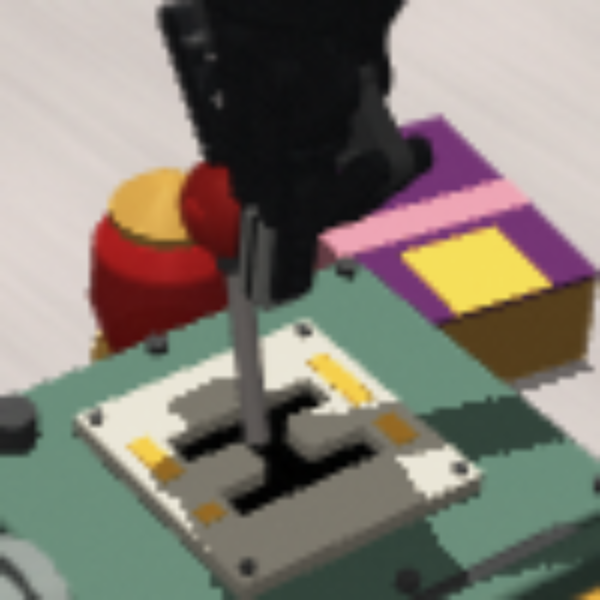

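View pics/t6.png

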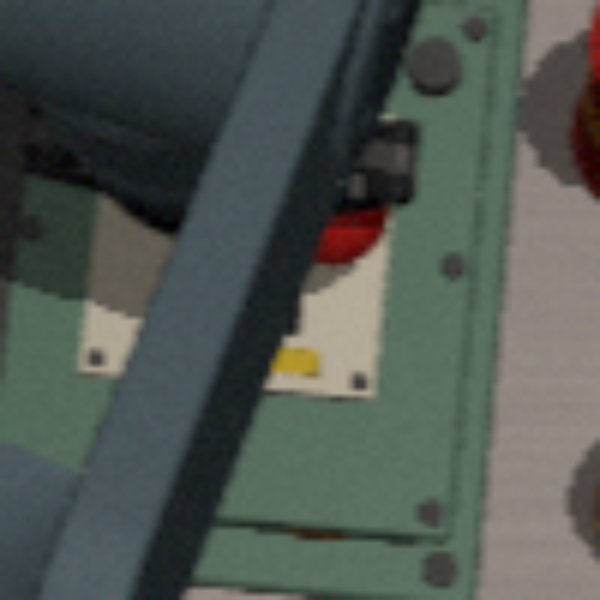

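The stem foot, at crop (255,435), is in the right-hand column at neutral, and across is about 0.27. I'll nudge it a little further, release it, then go up and round to the far side.

Call:
drive_tool --deltas '[[[0,-0.003,0],0],[[0,-0.001,0],0],[[0.001,0.015,0],0],[[0.001,0.01,0.025],0],[[0,0,0.03],0],[[0.01,0,0.02],0],[[0.02,-0.005,0],0],[[0.015,-0.02,0],0],[[0.005,-0.02,0],0],[[0,0,0],0]]'

```text
time_s: 7.5
eef_pos: [0.6195, -0.0708, 0.2671]
eef_rot: [0.001, 0.999, -0.037, 0.023]
wrist_force: [-0.2, 0.0, -0.1]
opening: -0.003
```

```bash
python3 - <<'E'
from h import *
s=cam("scene"); o=get_obs(); print(o["eef_pos"],tof(o["eef_pos"]),o["wrist_force"])
cv2.imwrite("pics/s7.png",cv2.resize(s["frame"][120:240,200:320,::-1],None,fx=5,fy=5))
E
```

```text
[ 0.61909062 -0.0696748   0.2669929 ] [ 0.05512963 -0.02118594] [ 0.44175179 -0.08631043  0.29163666]
```

View pics/s7.png

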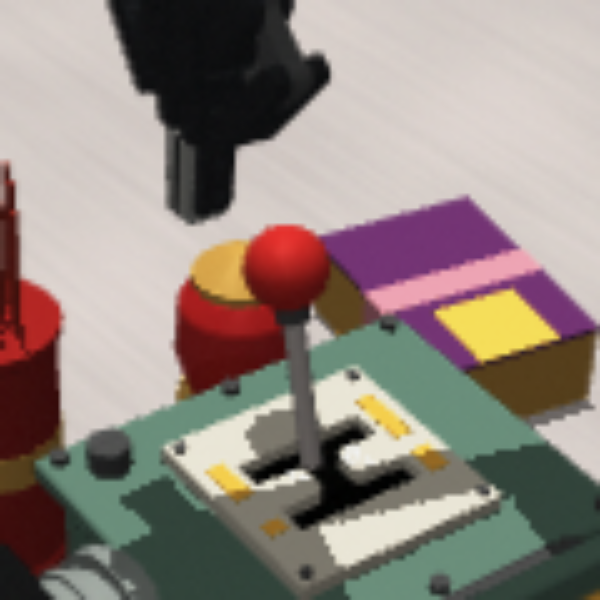

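The lever now stands free in the right column at neutral. The knob is at full-frame (257,174), so across is about 0.27. I'll shift right a little and come down on its far side.

Call:
drive_tool --deltas '[[[-0.001,-0.02,0],0],[[0,0,-0.03],0],[[0,0,-0.03],0],[[0,0,-0.019],0],[[0,0,0],0]]'

```text
time_s: 8.05
eef_pos: [0.6153, -0.0872, 0.1861]
eef_rot: [0.0, 0.999, -0.038, 0.023]
wrist_force: [-0.7, -0.2, 0.3]
opening: -0.002
```

```bash
python3 - <<'E'
from h import *
s=cam("scene"); o=get_obs(); print(o["eef_pos"],tof(o["eef_pos"]),o["wrist_force"])
cv2.imwrite("pics/s8.png",cv2.resize(s["frame"][120:240,200:320,::-1],None,fx=5,fy=5))
E
```

```text
[ 0.61608694 -0.08734912  0.1876689 ] [ 0.05366588 -0.03905381] [-0.5772311   0.05149511  0.15368752]
```

View pics/s8.png

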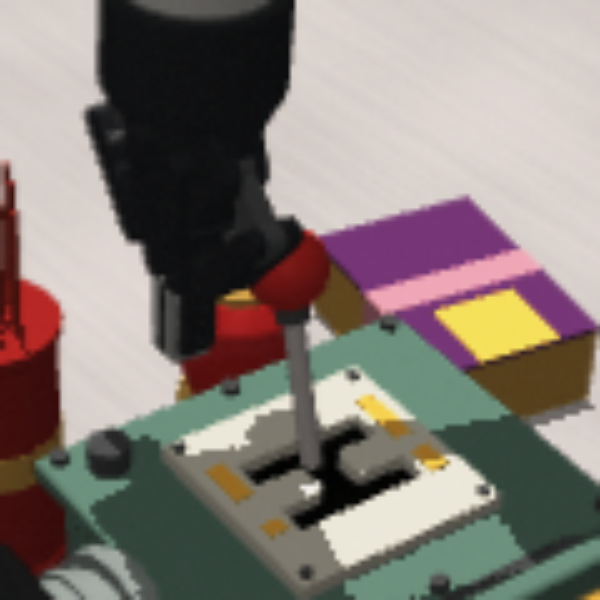

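The fingers are beyond the knob on its far side, clear of the lamp and the pot. Now I'll push towards the robot.

Call:
drive_tool --deltas '[[[-0.012,0.001,0],0],[[-0.009,0.001,0],0],[[-0.007,0.001,0],0],[[-0.007,0,0],0],[[-0.007,0.001,0],0],[[-0.007,0,0],0],[[-0.007,0.001,0],0]]'

```text
time_s: 8.8
eef_pos: [0.5608, -0.0817, 0.1943]
eef_rot: [0.002, 0.999, -0.037, 0.03]
wrist_force: [2.1, -0.3, -1.7]
opening: -0.002
```

```bash
python3 - <<'E'
from h import *
s=cam("scene"); o=get_obs(); print(o["eef_pos"],tof(o["eef_pos"]),o["wrist_force"])
cv2.imwrite("pics/s9.png",cv2.resize(s["frame"][120:240,200:320,::-1],None,fx=5,fy=5))
E
```

```text
[ 0.55978667 -0.08138627  0.19415328] [-0.00293914 -0.03798282] [1.99653508 0.48116307 0.29801108]
```

View pics/s9.png

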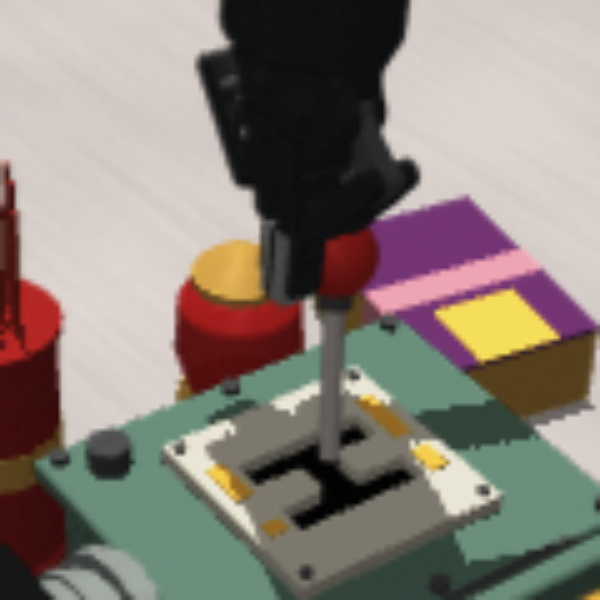

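The lever is moving into the near-right slot, with shift about -0.22. The tip has risen to z = 0.194, so I'll lower it while finishing in smaller steps.

Call:
drive_tool --deltas '[[[-0.004,0,-0.005],0],[[-0.005,0.001,-0.004],0],[[-0.005,0,-0.003],0],[[-0.004,0,-0.001],0],[[-0.003,0,0],0]]'

```text
time_s: 9.35
eef_pos: [0.5377, -0.0805, 0.1808]
eef_rot: [0.002, 0.999, -0.037, 0.03]
wrist_force: [1.0, 1.3, -2.0]
opening: -0.002
```

```bash
python3 - <<'E'
from h import *
s=cam("scene"); o=get_obs(); print(o["eef_pos"],tof(o["eef_pos"]),o["wrist_force"])
cv2.imwrite("pics/s10.png",cv2.resize(s["frame"][120:240,200:320,::-1],None,fx=5,fy=5))
E
```

```text
[ 0.53720606 -0.08045055  0.18068794] [-0.02551606 -0.03900365] [ 0.90354764  1.41000652 -1.00972022]
```

View pics/s10.png

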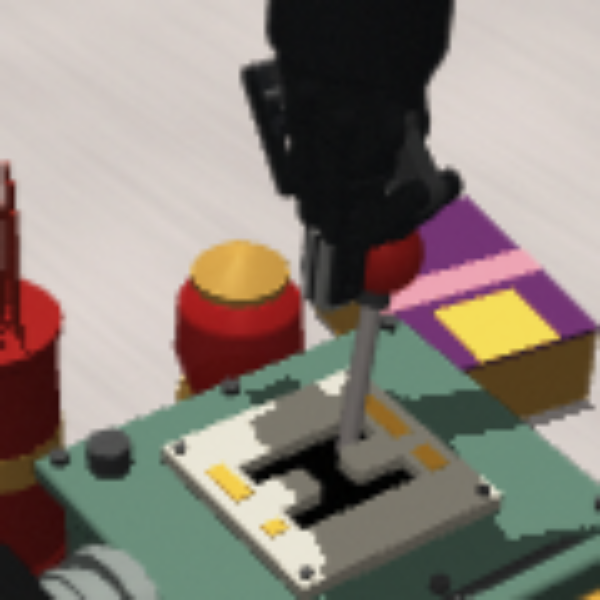

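The stem is almost at the end of the slot. I'll take 2 mm steps until the force shows the stop.

Call:
drive_tool --deltas '[[[-0.002,0,0],0],[[-0.002,0,0],0],[[-0.002,0,0],0]]'

```text
time_s: 9.7
eef_pos: [0.5309, -0.0801, 0.1801]
eef_rot: [0.001, 0.999, -0.037, 0.029]
wrist_force: [6.4, 0.5, -4.5]
opening: 0.001
```

Call:
drive_tool --deltas '[[[-0.002,0,0],0]]'

```text
time_s: 9.8
eef_pos: [0.53, -0.08, 0.1801]
eef_rot: [0.001, 0.999, -0.037, 0.031]
wrist_force: [11.4, 1.5, -7.8]
opening: -0.001
```

The push force rose from about 2 N to 11 N with almost no travel, so the lever is on its stop. I'll release it by backing away to the far side and going up.

Call:
drive_tool --deltas '[[[0.01,-0.001,0],0],[[0.015,-0.001,0],0],[[0.01,0,0.02],0],[[0,0,0.03],0],[[0,0,0.03],0],[[0.02,0.04,0.03],0],[[0.01,0.045,0.02],0],[[0,0.045,0],0],[[0,0,0],0]]'

```text
time_s: 10.7
eef_pos: [0.5944, 0.046, 0.3122]
eef_rot: [0.002, 0.999, -0.04, 0.026]
wrist_force: [0.5, 0.3, -0.5]
opening: 0.003
```

```bash
python3 - <<'E'
from h import *
s=cam("scene","scene11"); t=cam("top","top11"); k=knob_uv(s,(264,150,330,215)); print(k)
p,f,b,a,D=scene_knob(s,k[0]); print(p,f,"shift",b,"across",a)
o=get_obs(); print(o["eef_pos"],o["wrist_force"])
s0=cv2.imread("pics/scene0.png").astype(int); d=np.abs(s["frame"][:,:,::-1].astype(int)-s0).sum(2)
for n,(x0,y0,x1,y1) in dict(lamp=(234,166,262,200),bundle=(264,158,288,186),pot=(180,150,215,230),bell=(325,180,350,235)).items(): print(n,d[y0:y1,x0:x1].mean())
cv2.imwrite("pics/s11.png",cv2.resize(s["frame"][120:240,200:320,::-1],None,fx=5,fy=5))
E
```

```text
((278.06451416015625, 169.73387145996094), 8.252813339233398, 168.5)
[ 0.50477634 -0.07896058  0.19234575] [-0.05795312 -0.04032416] shift -0.3966755367945464 across 0.29575215219675727
[0.59462288 0.0421255  0.31183185] [-0.83462175 -0.57442902  0.77653028]
lamp 12.52626050420168
bundle 92.27380952380952
pot 11.579285714285714
bell 104.496
```

View pics/s11.png

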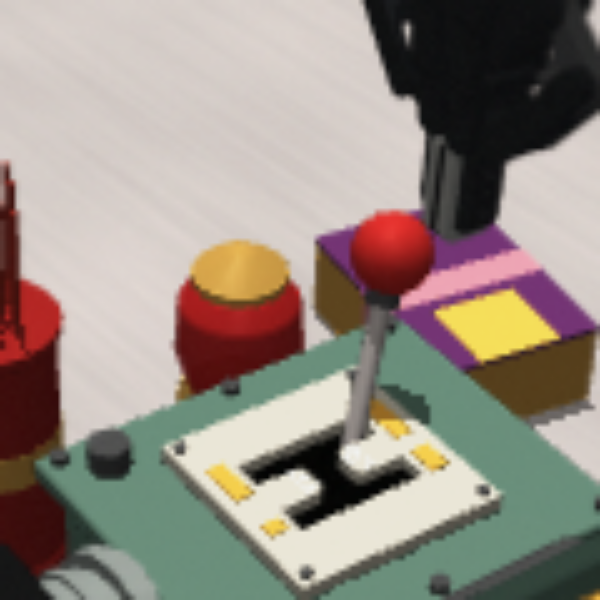

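View pics/top11.png

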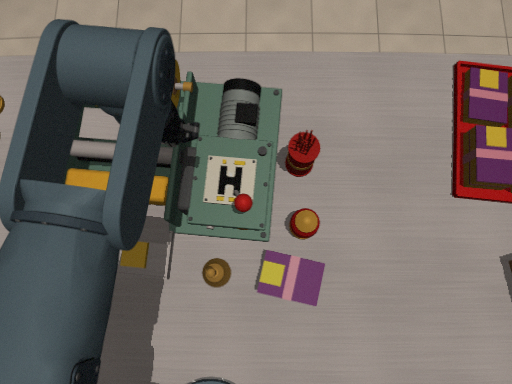

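With the lever free, the knob is at (278,170) in the scene view, giving shift of about -0.397 and across of about 0.296. In the top view the lamp (305,223), bell (216,272), bundle (291,277) and pot (302,150) are where they started. The fingers are 0.1 m clear. I'll run one two-view check before handing in.

```bash
python3 - <<'E'
from h import *
s=cam("scene");t=cam("top"); a=knob_uv(s,(264,150,330,215)); b=knob_uv(t,(225,185,262,220))
K,g=tri(t,b[0],s,a[0]); f=tof(K); B=np.arcsin(f[0]/.15); print(K,g,"shift",B,"across",np.arcsin(-f[1]/.15/np.cos(B)))
t0=cv2.imread("pics/top0.png").astype(int); d=np.abs(t["frame"][:,:,::-1].astype(int)-t0).sum(2)
for n,(x,y) in dict(lamp=(305,223),bell=(216,272),bundle=(291,277),pot=(302,152)).items(): print(n,d[y-18:y+18,x-18:x+18].mean())
if B<-.37 and K[2]<.2: print(hand_in())
E
```

```text
[ 0.50465391 -0.0780121   0.19192797] 0.0017142885077831667 shift -0.3981505574463768 across 0.28888380953694304
lamp 41.329475308641975
bell 72.1929012345679
bundle 45.713734567901234
pot 29.712962962962962
the job is handed in; nothing more can be done
None
```

The feed lever is home in the near-right slot with the longest yellow mark, and I handed the job in; no verdict came back. With the fingers shut, I pushed it to neutral, right across the gate, then towards the robot onto its stop. I then let go, and the gripper ended about 0.1 m clear of it.

**Lever:** the last two-view check gave shift -0.398 (needs to be below -0.355) and across 0.289 (needs to be above 0.22). The views agreed to 1.7 mm, and the knob's height of 0.192 m matches the lever fully home. At the end of the push the force rose from about 2 N to about 14 N in total, still well under 35 N, with almost no travel.

**Crossing:** at neutral, the free lever read across about 0.27 by eye, with the stem in the right column.

**Bystanders:** by eye, the lamp, bell, bundle and pot are at the same pixels in the top view as at the start. An automatic before/after comparison of the pictures did not confirm this. It differed in all four areas (mean summed colour difference 30 to 72), most at the bell. I put that down to the arm's moving shadow but did not check it separately.

**Other slips:** one early colour search picked up the lamp instead of the knob; I corrected it before moving on. The tool height also drifted up several millimetres during the pushes, so I lowered it as I went.

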